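# Aim and lock the mitre jig

## Robot

A 6-joint arm with a two-finger parallel gripper is mounted at the origin on the work surface. World frame = base frame: x ahead of the robot, y to its left, z up, the work surface at z = 0. Lengths are in m, angles in degrees, forces in N, time in s.
With the tool pointing down it reaches from about 0.4 to 0.825 m from the base axis. Payload 7 kg.
Tool frame: the origin (TCP) lies midway between the tips of the shut fingers; the grasp point (between the pads) lies 19 mm behind it (ctrl.hold_point_z is the distance from the TCP to the grasp point, in m); z points along the fingers, y is the line along which they close (so a half turn about z gives the same grasp; the last joint's range is limited). The gripper opens to 88 mm and grips with 3 to 60 N. Pads are 19 mm wide; open, the fingers measure 130 mm over their backs; the gripper's body (78 mm by 193 mm) begins 47 mm behind the grasp point.
Start: joints at [-54.311, 20.546, 0.682, 0, -70.136, -16.507], TCP at [0.222, -0.638, 0.227] pointing down, gripper open.
Joint ranges: [-176.03, 176.03], [-82.01, 121.73], [-58.28, 71.71], [-173.87, 95.51], [-174.79, -0.11], [-173.66, 173.66]. Speed limits (degrees/s): [136.94, 136.94, 172.46, 180, 180, 180].

## Interface

Orientations are given as [roll, pitch, yaw] about the fixed x, y, z axes, in that order (R = Rz(yaw) Ry(pitch) Rx(roll)).
In Python, from plant import ctrl gives the robot as it stands.
- The arm moves only by the tool apply_moves, never from a script. Its argument "deltas" is a list of rows, each an object with "fingers": the finger opening in mm, from 0 to 87.6; "delta_pos": the shift along the tool's x, y, z in mm, a list of three; "angular": the turn, a rotation vector about the tool's x, y, z in degrees, a list of three. A call has 1 to 10 rows; each row is the pose to reach, as a shift and turn from the pose commanded when the call began, along the tool's axes at that moment; what a row does not reach only later rows make up. A row lasts 1/10 s, in which the tool goes at most 50 mm and 8.59 degrees, less where a joint would pass 70% of its speed; a pose out of reach is approached as far as the arm can. A call with a gripper value outside its range is refused whole. The fingers move at their own pace and stop on an object; the grip force is fixed at half the most. Time passes only in rows, so rows that repeat a pose let the fingers close. It gives the time, the measured TCP pose, the force, the opening and the grip force at its end, in the units of the state.
- ctrl.get_obs(): the state, without advancing time (a new reading comes with each control period).
- ctrl.snapshot(name): name is "scene" or "side" or "wrist"; returns the picture (384x512x3 uint8, red, green, blue); there is no depth.
- ctrl.camera_params(name): a dict with "fx", "fy", "cx", "cy" (pixels), "dist_coeffs" ([k1, k2, p1, p2, k3] as OpenCV has them; the pictures are not rectified), "cam_to_world" (4x4, takes a point from camera to world coordinates); the wrist camera has in their place "mount" (4x4, takes a point from camera to tool coordinates, whose origin is the TCP and whose axes are the flange's). Camera axes: x right, y up, looking along -z (the intrinsics and any distortion apply to the point x, -y, -z); pixel columns grow to the right and rows downward; lengths in m; the calibration is good to about 2 mm. A picture is of the moment at which its call begins: read the wrist's pose just before it. camera_params takes no time and is no camera call.
- ctrl.close_job(): hands the job in; it is judged then, once.
The state is a dict: "clock": time; "joint_pos": joint angles; "qvel": joint speeds; "tau": joint torques, N m; "tool_pos": TCP position; "orientation": TCP orientation; "force": force on the tool from outside, world axes, zero at the start; "moment": the same for the moment, N m; "opening": finger opening in m; "gripper_force": force on a finger pad.
Only numpy, scipy, OpenCV 4.12 (cv2) and the standard library are available. Lean on these libraries where they do the work, as an engineer would, in place of code of your own. Each camera call takes 0.05 s, during which the arm holds its last target. There are 200 camera calls.

## Task

Set the mitre jig on the bench: with the fingertips, push the long aluminium arm round until its pointed end aims at the middle of the square wooden post, and only then push the short lock lever round clockwise until it is fully home against its stop. Push each from its side: never take the arm or the lever between the fingers, and leave everything else where it stands.

Things in the scene. Friction and masses are not known exactly. Their poses are not given: they have to be found in the camera images.
- jig: The jig board, plywood, 18 mm thick, fixed, 360 x 540 mm. Origin on its underside, on the swing arm's pivot axis; x runs to its far edge (265 mm away), y to its left.
- pointer_pivot (a point): On the vertical pivot axis of the swing arm, at the arm's mid-height. The arm is a level aluminium bar 30 mm wide, its underside 32 mm and its top 62 mm above the bench, sides straight to 165 mm from the pivot. This frame turns with the arm: x along the arm to its pointed end, z up. A black knob (44 mm across, 22 mm high) sits on it over the pivot.
- pointer_tip (a point): The pointed end of the swing arm, 180 mm from the pivot, at mid-height of the arm.
- pointer (a joint): Angle of the swing arm on the board, rad: 0 points straight across the board to its far edge, positive is counter-clockwise seen from above; stops at -0.95 and 0.95. Stiff: a push of about 3 N at 125 mm from the pivot turns it, and it stays where it is left, whether locked or not.
- square_mid (a point): On the vertical centre line of the square wooden post, 30 mm above the board. The post is dark wood, fixed, 36 x 36 mm and 65 mm tall, about 215 mm from the arm's pivot. Two other fixed wooden posts, of the same height, stand on the same arc: a round one 36 mm across and a cone. Any of the three may be left, middle or right.
- lock_pivot (a point): On the vertical pivot axis of the lock lever, at its mid-height. The lever is a level steel bar 16 mm wide, its underside 34 mm and top 56 mm above the bench, on a dark block 44 x 44 mm fixed to the board left or right of the arm's pivot. This frame turns with the lever: y along the lever to its free end, z up.
- lock_end (a point): Centre of the round black grip (26 mm across, 26 mm high, underside level with the bar's) at the free end of the lock lever, 90 mm from the lever's pivot.
- lock (a joint): Angle of the lock lever, rad: 0 is open, grows as it turns clockwise seen from above, 1.4 is home against its stop. A push of about 2.5 N at 60 mm from its pivot turns it; it stays where it is left.
- jar: closed glass jar, 64 mm across, 75 mm tall, standing on the jig board on the side opposite the lock block. Bystander. Origin at the centre of its underside.
- offcut: loose reddish-brown wood offcut, 45 x 70 x 35 mm high, lying towards the far left of the jig board. Bystander. Origin at the centre of its underside.
- can: small closed plain steel can, 56 mm across, 70 mm tall, towards the far right of the jig board. Bystander. Origin at the centre of its underside.
- tape: grey tape measure standing on the bench left of the board, about 70 x 35 x 65 mm high. Bystander. Origin at the centre of its underside.
- screwdriver: screwdriver with black handle lying on the bench right of the board. Bystander.
- mug: white mug, 80 mm across, 90 mm tall, on the bench at the far left. Bystander. Origin at the centre of its underside.
- glue: white glue bottle, 60 mm across, 150 mm tall, on the bench at the far right. Bystander. Origin at the centre of its underside.

How it is judged:
By the outcome, as a careful person would: the job done as asked, in the order asked, and still so for the second after the job is handed in, with the robot touching nothing.
It also fails if it takes over 54 s, if anything falls off the work surface, if the arm or the gripper's body presses on something with over 40 N, if the wrist force passes 120 N, or if a joint passes its speed limit or range.

## Working session

There is one attempt and no reset: what is moved stays moved. The work goes in short steps, Python scripts to look and compute and a tool call to move; the robot and the scene stay as the last step left them, time stands still between calls to the robot, and variables do not carry over. Pictures are saved under pics/ and viewed, at most 11 in all, crops included, and the job is handed in when it is done.

Besides the shell and the picture viewer there is one more tool, called after "Request:" by a JSON object that holds its "method" and its "body". apply_moves: Moves the arm, as the interface text tells. Its arguments: {"type":"object","properties":{"deltas":{"type":"array"}},"required":["deltas"]}

```bash
mkdir -p pics
cat > h.py <<'E'
import numpy as np,cv2
from plant import ctrl
def cam(n):
    p=ctrl.camera_params(n);K=np.array([[p['fx'],0,p['cx']],[0,p['fy'],p['cy']],[0,0,1.]])
    return K,np.array(p['dist_coeffs'],float),np.array(p['cam_to_world'])
def ray(uv,z,n):
    K,d,T=cam(n)
    q=cv2.undistortPoints(np.array(uv,float).reshape(-1,1,2),K,d).reshape(-1,2)
    D=np.c_[q[:,0],-q[:,1],-np.ones(len(q))]@T[:3,:3].T
    o=T[:3,3];return o+D*((z-o[2])/D[:,2])[:,None]
def proj(P,n):
    K,d,T=cam(n);c=(np.array(P,float).reshape(-1,3)-T[:3,3])@T[:3,:3]
    c=c*[1,-1,-1];return cv2.projectPoints(c,np.zeros(3),np.zeros(3),K,d)[0].reshape(-1,2)
E
python3 - <<'E'
from h import *
for n in('scene','side'):
    im=ctrl.snapshot(n);cv2.imwrite(f'pics/{n}0.png',cv2.resize(im[:,:,::-1],(800,600),interpolation=cv2.INTER_CUBIC));cv2.imwrite(f'{n}_raw.png',im[:,:,::-1])
    print(n,cam(n)[2].round(3).tolist())
o=ctrl.get_obs();print(o['clock'],o['tool_pos'],o['orientation'],o['opening'])
E
```

```text
scene [[0.836, -0.332, 0.438, 1.09], [0.549, 0.507, -0.664, -0.832], [-0.002, 0.795, 0.606, 0.82], [0.0, 0.0, 0.0, 1.0]]
side [[-0.849, 0.288, -0.443, -0.061], [-0.528, -0.423, 0.736, 0.936], [0.025, 0.859, 0.511, 0.748], [0.0, 0.0, 0.0, 1.0]]
0.1 [ 0.22165376 -0.63714128  0.22572504] [ 1.79918376e+02 -5.81170407e-03 -1.60824226e+02] 0.08779285710366157
```

View pics/scene0.png

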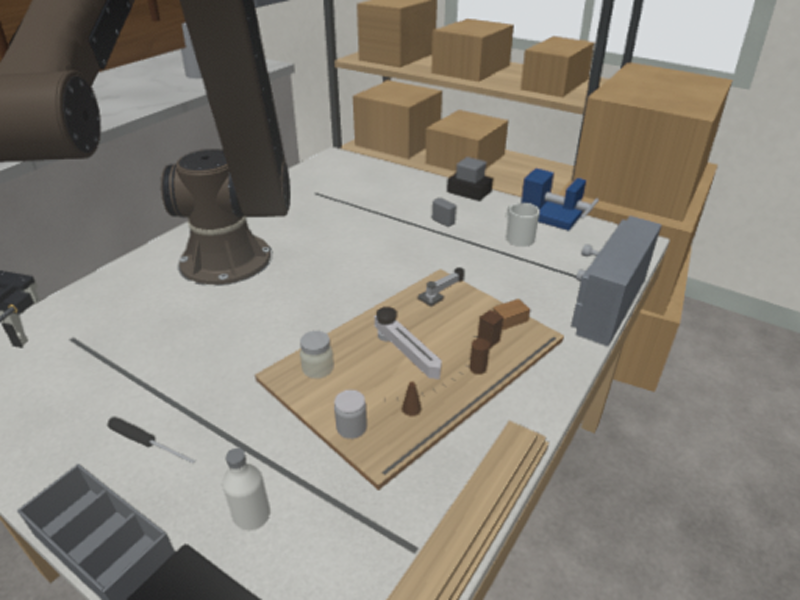

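View pics/side0.png

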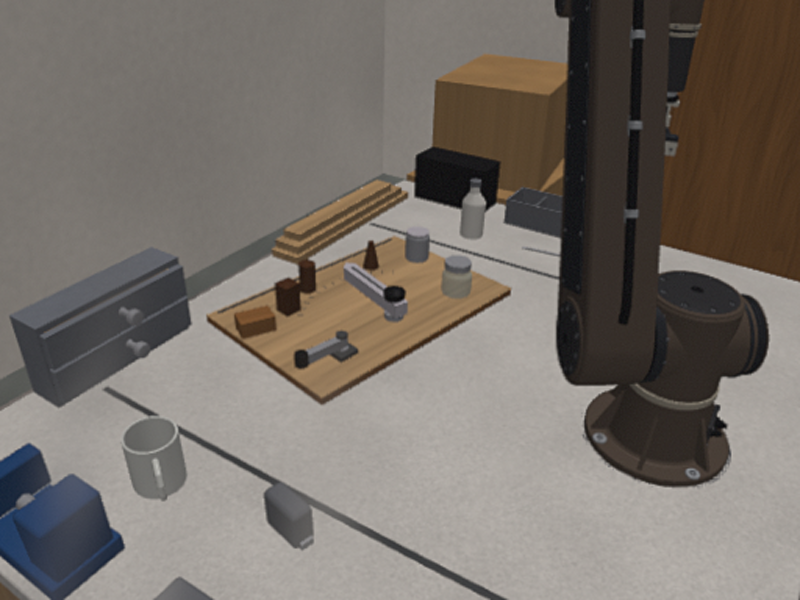

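The scene picture shows the board with its corners at (258,378), (380,487), (562,338), (443,270), the knob at (387,316) and the arm tip at (437,372). The square post is the leftmost, at (490,328). The round one is at (480,355) and the cone at (411,398). The lever pivot is at (431,294) and its grip at (459,274). The side view agrees: square post (288,297), grip (302,358), knob (394,294).

Run:
```python
from h import *
s=512/800
for n,pts in {'scene':[('cornNR',258,378,.018),('FR',380,487,.018),('FL',562,338,.018),('NL',443,270,.018),('knobtop',387,314,.084),('tip',439,366,.062),('sqtop',491,315,.083),('rndtop',481,342,.083),('conetop',411,381,.083),('lockpiv',431,286,.06),('grip',459,271,.06),('jartop',316,340,.093),('offcut',513,308,.053),('cantop',350,399,.088)],
 'side':[('NR',510,291,.018),('NL',322,402,.018),('FL',208,318,.018),('FR',400,238,.018),('knobtop',394,292,.084),('tip',348,268,.062),('sqtop',288,284,.083),('rndtop',307,264,.083),('conetop',371,241,.083),('lockpiv',342,337,.06),('grip',302,354,.06),('jartop',457,265,.093),('cantop',417,234,.088)]}.items():
    for a,u,v,z in pts: print(n,a,ray([(u*s,v*s)],z,n)[0].round(3)[:2])
print(ctrl.camera_params('wrist'))
```

```text
scene cornNR [ 0.404 -0.291]
scene FR [ 0.747 -0.367]
scene FL [0.857 0.15 ]
scene NL [0.516 0.236]
scene knobtop [ 0.549 -0.054]
scene tip [ 0.704 -0.109]
scene sqtop [0.727 0.06 ]
scene rndtop [ 0.749 -0.027]
scene conetop [ 0.693 -0.19 ]
scene lockpiv [0.556 0.11 ]
scene grip [0.58  0.197]
scene jartop [ 0.488 -0.204]
scene offcut [0.741 0.144]
scene cantop [ 0.632 -0.289]
side NR [ 0.381 -0.267]
side NL [0.493 0.253]
side FL [0.839 0.174]
side FR [ 0.714 -0.353]
side knobtop [ 0.528 -0.026]
side tip [ 0.682 -0.088]
side sqtop [0.718 0.064]
side rndtop [ 0.74  -0.022]
side conetop [ 0.69  -0.188]
side lockpiv [0.541 0.128]
side grip [0.568 0.209]
side jartop [ 0.471 -0.179]
side cantop [ 0.619 -0.269]
{'fx': 302.89685235345496, 'fy': 302.89685235345496, 'cx': 254.74396953534387, 'cy': 189.4304933359074, 'dist_coeffs': array([0.01540859, 0.        , 0.        , 0.        , 0.        ]), 'mount': array([[ 7.81831578e-04,  9.66522574e-01,  2.56580403e-01,
         6.90235953e-02],
       [ 9.99999675e-01, -8.06031264e-04, -1.08500574e-05,
         5.98892442e-04],
       [ 1.96325001e-04,  2.56580328e-01, -9.66522890e-01,
        -1.59130848e-01],
       [ 0.00000000e+00,  0.00000000e+00,  0.00000000e+00,
         1.00000000e+00]])}
```

Request:
{"method": "apply_moves", "body": {"deltas": [{"fingers":0,"delta_pos":[-36,33,-10],"angular":[0,0,2]},{"fingers":0,"delta_pos":[-72,66,-20],"angular":[0,0,4]},{"fingers":0,"delta_pos":[-108,99,-30],"angular":[0,0,6]},{"fingers":0,"delta_pos":[-144,132,-40],"angular":[0,0,8]},{"fingers":0,"delta_pos":[-180,165,-50],"angular":[0,0,10]},{"fingers":0,"delta_pos":[-216,198,-60],"angular":[0,0,12]},{"fingers":0,"delta_pos":[-252,231,-70],"angular":[0,0,14]},{"fingers":0,"delta_pos":[-288,264,-80],"angular":[0,0,16]},{"fingers":0,"delta_pos":[-324,297,-90],"angular":[0,0,18]},{"fingers":0,"delta_pos":[-360,330,-100],"angular":[0,0,19]}]}}

```text
clock: 1.1
tool_pos: [0.4536, -0.2055, 0.327]
orientation: [180.0, 0.0, -179.9]
force: [1.6, -0.3, -0.1]
opening: 0.0134
gripper_force: 0.0
```

Request:
{"method": "apply_moves", "body": {"deltas": [{"fingers":0,"delta_pos":[-16,45,0],"angular":[0,0,0]},{"fingers":0,"delta_pos":[-32,90,0],"angular":[0,0,0]},{"fingers":0,"delta_pos":[-48,135,0],"angular":[0,0,0]},{"fingers":0,"delta_pos":[-65,180,0],"angular":[0,0,0]},{"fingers":0,"delta_pos":[-65,180,0],"angular":[0,0,0]},{"fingers":0,"delta_pos":[-65,180,0],"angular":[0,0,0]}]}}

```text
clock: 1.7
tool_pos: [0.5177, -0.0262, 0.3259]
orientation: [-180.0, -0.1, -179.7]
force: [-0.2, 0.1, -0.1]
opening: 0.0004
gripper_force: 0.0
```

```bash
cat >> h.py <<'E'
from scipy.spatial.transform import Rotation as R
def cam(n):
    p=ctrl.camera_params(n);K=np.array([[p['fx'],0,p['cx']],[0,p['fy'],p['cy']],[0,0,1.]])
    if n=='wrist':
        o=ctrl.get_obs();T=np.eye(4);T[:3,:3]=R.from_euler('xyz',o['orientation'],degrees=True).as_matrix();T[:3,3]=o['tool_pos'];T=T@p['mount']
    else:T=np.array(p['cam_to_world'])
    return K,np.array(p['dist_coeffs'],float),T
E
python3 - <<'E'
from h import *
o=ctrl.get_obs();print(o['tool_pos'],o['orientation'])
im=ctrl.snapshot('wrist')[:,:,::-1];cv2.imwrite('w1.png',im);cv2.imwrite('pics/w1.png',cv2.resize(im,(800,600),interpolation=cv2.INTER_CUBIC))
E
```

```text
[ 0.51772866 -0.02622303  0.32594861] [-1.79981495e+02 -7.72741275e-02 -1.79672964e+02]
```

View pics/w1.png

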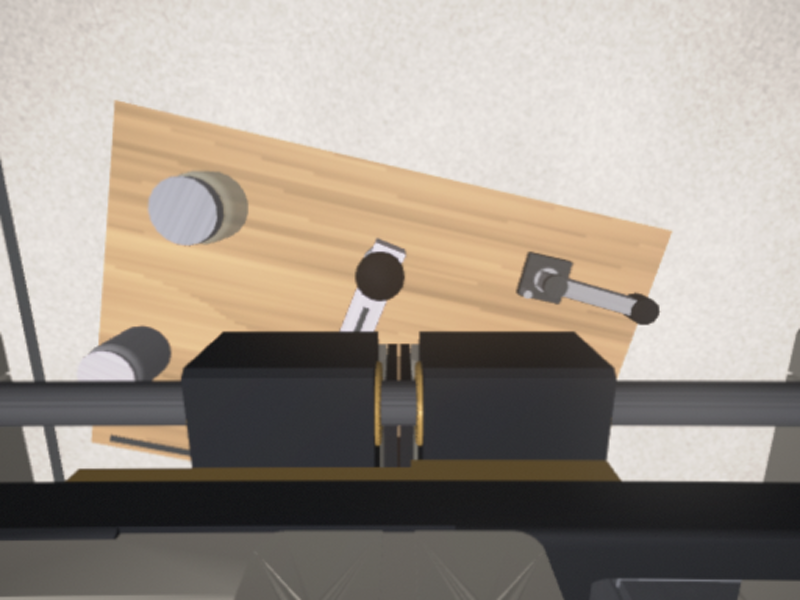

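The wrist view shows the near half. The knob top is at (380,275), the lock pivot at about (552,284), the grip at (645,309), and the near board corners at (115,100) and (670,231). The fingers hide the posts, so I'll move forward.

Request:
{"method": "apply_moves", "body": {"deltas": [{"fingers":0,"delta_pos":[-50,5,0],"angular":[0,0,0]},{"fingers":0,"delta_pos":[-100,10,0],"angular":[0,0,0]},{"fingers":0,"delta_pos":[-150,15,0],"angular":[0,0,0]},{"fingers":0,"delta_pos":[-195,15,0],"angular":[0,0,0]},{"fingers":0,"delta_pos":[-195,15,0],"angular":[0,0,0]},{"fingers":0,"delta_pos":[-195,15,0],"angular":[0,0,0]}]}}

```text
clock: 2.35
tool_pos: [0.713, -0.0135, 0.3241]
orientation: [-180.0, -0.2, -180.0]
force: [0.5, -0.3, 0.8]
opening: 0.0006
gripper_force: 0.0
```

Run:
```python
from h import *
o=ctrl.get_obs();print(o['tool_pos'],o['orientation'])
im=ctrl.snapshot('wrist')[:,:,::-1];cv2.imwrite('w2.png',im);cv2.imwrite('pics/w2.png',cv2.resize(im,(800,600),interpolation=cv2.INTER_CUBIC))
```

```text
[ 0.71303893 -0.01353409  0.32412043] [-179.95507933   -0.20653557 -179.95477354]
```

View pics/w2.png

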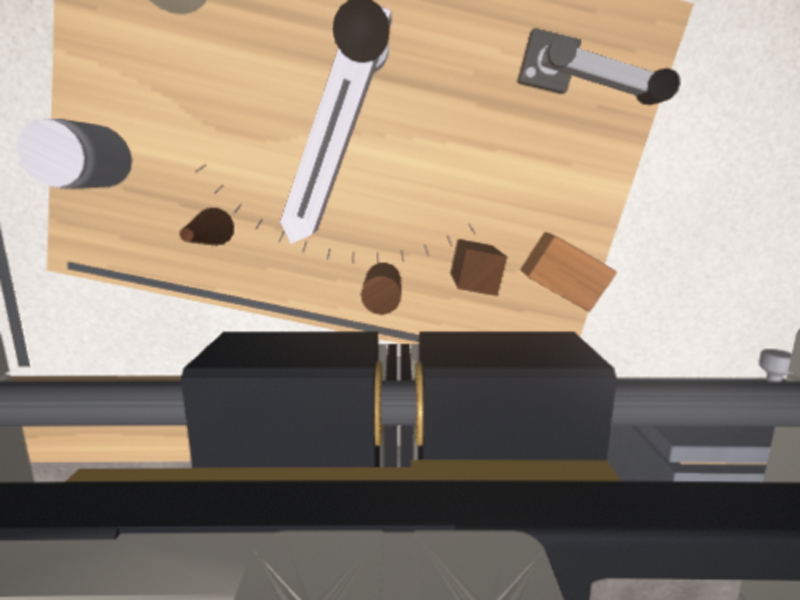

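The second wrist view has everything needed: the knob top at (361,29), the arm tip at (292,241), the square post top at about (480,272), the round post at (381,290), the cone at (205,230), the lock pivot at about (562,52) and the grip top at (665,83). I'll segment the square post's top, the knob and the arm.

Run:
```python
from h import *
im=cv2.imread('w2.png')
a=cv2.resize(im[145:200,275:400],None,fx=5,fy=5,interpolation=cv2.INTER_CUBIC)   # posts
b=cv2.resize(im[0:60,190:290],None,fx=5,fy=5,interpolation=cv2.INTER_CUBIC)
c=np.zeros((580,630,3),np.uint8);c[:275,:625]=a;c[280:580,:500]=b
cv2.imwrite('pics/w2crop.png',c)
```

```text
(no output)
```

View pics/w2crop.png

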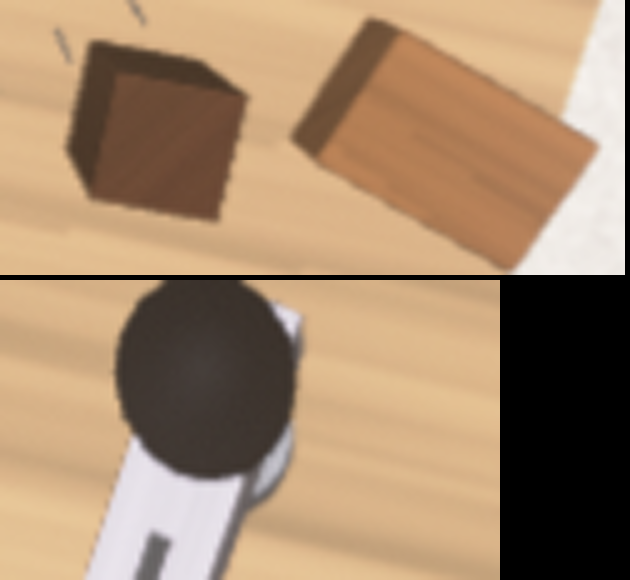

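```bash
cat >> h.py <<'E'
def armedges(im,z=.062):
    # bright arm top -> contour -> min area rect axis in world
    hsv=cv2.cvtColor(im,cv2.COLOR_BGR2HSV)
    return ((hsv[:,:,1]<40)&(hsv[:,:,2]>140)).astype(np.uint8)*255
E
python3 - <<'E'
from h import *
im=cv2.imread('w2.png')
m=armedges(im);n,l,st,ce=cv2.connectedComponentsWithStats(m)
lab=l[110,198] or l[120,195]; print(lab,st[lab])
ys,xs=np.where(l==lab);
w=ray(np.c_[xs,ys],.062,'wrist')[:,:2]
s=ray([(308.6,174.4)],.083,'wrist')[0,:2];tip=ray([(292/1.5625,241/1.5625)],.062,'wrist')[0,:2]
(c,sz,a)=cv2.minAreaRect(w.astype(np.float32)*1000);print(c,sz,a)
line=cv2.fitLine(w.astype(np.float32),cv2.DIST_L2,0,.01,.01).ravel();print(line,np.degrees(np.arctan2(line[1],line[0])))
d=line[:2]*np.sign(line[0]);pv=tip-d*.18
print('tip',tip,'pivot',pv,'sq',s,'bearing',np.degrees(np.arctan2(*(s-pv)[::-1])),np.linalg.norm(s-pv))
k=ray([(231,18)],.084,'wrist')[0];print('knob',k)
for nme,u,v,z in [('lockpiv',562,50,.07),('block',549,60,.034),('grip',665,82,.06),('NL',692,5,.018),('round',381,291,.083),('cone',187,234,.083),('FR',48,270,.018),('can',52,153,.088)]: print(nme,ray([(u/1.5625,v/1.5625)],z,'wrist')[0,:2].round(4))
im=cv2.imread('w1.png');g=im[150:205,200:290].max(2)
n,l,st,ce=cv2.connectedComponentsWithStats((g<90).astype(np.uint8));print(st,ce+[200,150])
E
```

```text
4 [ 179   31   60  125 2464]
(628.683837890625, -78.35765838623047) (30.587467193603516, 165.4465789794922) 68.04019165039062
[ 0.92794055 -0.37272826  0.62374645 -0.07645627] -21.883972
tip [ 0.70431758 -0.10804095] pivot [ 0.53728828 -0.04094985] sq [0.72831512 0.0599545 ] bearing 27.843946087714098 0.2160392159139993
knob [ 0.53902799 -0.04151193  0.084     ]
lockpiv [0.5509 0.1167]
block [0.5506 0.1175]
grip [0.5728 0.2066]
NL [0.5046 0.242 ]
round [ 0.745  -0.0279]
cone [ 0.6956 -0.1917]
FR [ 0.7406 -0.3624]
can [ 0.631  -0.2889]
[[   0    0   90   55 4224]
 [  28   12   30   30  726]] [[244.79592803 177.10890152]
 [242.77823691 176.36639118]]
```

Request:
{"method": "apply_moves", "body": {"deltas": [{"fingers":0,"delta_pos":[15,-20,34],"angular":[0,0,4]},{"fingers":0,"delta_pos":[30,-40,68],"angular":[0,0,8]},{"fingers":0,"delta_pos":[45,-60,102],"angular":[0,0,12]},{"fingers":0,"delta_pos":[60,-80,136],"angular":[0,0,16]},{"fingers":0,"delta_pos":[75,-100,170],"angular":[0,0,20]},{"fingers":0,"delta_pos":[88,-122,204],"angular":[0,0,22]},{"fingers":0,"delta_pos":[88,-122,204],"angular":[0,0,22]},{"fingers":0,"delta_pos":[88,-122,204],"angular":[0,0,22]}]}}

```text
clock: 3.2
tool_pos: [0.6242, -0.1351, 0.1239]
orientation: [180.0, 0.1, 158.1]
force: [0.9, 0.3, 1.1]
opening: 0.0005
gripper_force: 0.0
```

Request:
{"method": "apply_moves", "body": {"deltas": [{"fingers":0,"delta_pos":[0,0,40],"angular":[0,0,0]},{"fingers":0,"delta_pos":[0,0,70],"angular":[0,0,0]},{"fingers":0,"delta_pos":[0,0,82],"angular":[0,0,0]},{"fingers":0,"delta_pos":[0,0,82],"angular":[0,0,0]},{"fingers":0,"delta_pos":[0,0,82],"angular":[0,0,0]}]}}

```text
clock: 3.7
tool_pos: [0.6265, -0.1338, 0.0426]
orientation: [180.0, 0.1, 158.2]
force: [0.6, -0.4, 1.0]
opening: 0.0008
gripper_force: 0.0
```

```bash
cat > plan.py <<'E'
# rows to carry the TCP on an arc about pv: at heading th, TCP=pv+r*a+off*n, tool yaw=180+th
from h import *
import sys
def rows(pv,r,off,ths,z,yaw0=180):
    o=ctrl.get_obs();p0=o['tool_pos'];R0=R.from_euler('xyz',o['orientation'],degrees=True)
    for th in ths:
        t=np.radians(th);a=np.array([np.cos(t),np.sin(t)]);n=np.array([-a[1],a[0]])
        g=np.r_[pv+r*a+off*n,z];d=R0.inv().apply(g-p0)*1000
        w=(R0.inv()*R.from_euler('xyz',[180,0,yaw0+th],degrees=True)).as_rotvec(degrees=True)
        print(th,d.round(1),w.round(1))
E
python3 - <<'E'
from plan import *
o=ctrl.get_obs();print(o['tool_pos'],o['orientation'],o['force'])
rows(np.array([.5375,-.0412]),.116,-.036,np.arange(-22,30,5.),.042)
E
```

```text
[ 0.62654535 -0.13383     0.04255486] [1.79962091e+02 1.45940937e-01 1.58238159e+02] [ 0.581063   -0.36904721  1.04785248]
-22.0 [ 1.2 16.5  0.6] [0.  0.1 0.2]
-17.0 [-1.5 26.8  0.6] [ 0.   0.1 -4.8]
-12.0 [-3.4 37.2  0.6] [ 0.   0.1 -9.8]
-7.0 [-4.3 47.8  0.6] [  0.    0.2 -14.8]
-2.0 [-4.3 58.4  0.6] [  0.    0.2 -19.8]
3.0 [-3.4 68.9  0.6] [  0.    0.2 -24.8]
8.0 [-1.5 79.3  0.6] [ -0.    0.2 -29.8]
13.0 [ 1.2 89.6  0.6] [ -0.    0.2 -34.8]
18.0 [ 4.8 99.5  0.6] [ -0.    0.2 -39.8]
23.0 [  9.3 109.1   0.6] [ -0.    0.2 -44.8]
28.0 [ 14.6 118.3   0.6] [ -0.    0.2 -49.8]
```

Request:
{"method": "apply_moves", "body": {"deltas": [{"fingers":0,"delta_pos":[1,16,0],"angular":[0,0,0]},{"fingers":0,"delta_pos":[-1.5,27,0],"angular":[0,0,-5]},{"fingers":0,"delta_pos":[-3.5,37,0],"angular":[0,0,-10]},{"fingers":0,"delta_pos":[-4.5,48,0],"angular":[0,0,-15]},{"fingers":0,"delta_pos":[-4.5,58,0],"angular":[0,0,-20]},{"fingers":0,"delta_pos":[-3.5,69,0],"angular":[0,0,-25]},{"fingers":0,"delta_pos":[-1.5,79,0],"angular":[0,0,-30]},{"fingers":0,"delta_pos":[1,90,0],"angular":[0,0,-35]},{"fingers":0,"delta_pos":[1,90,0],"angular":[0,0,-35]}]}}

```text
clock: 4.6
tool_pos: [0.6589, -0.0485, 0.0424]
orientation: [-180.0, 0.1, -166.6]
force: [-0.2, -0.1, -0.2]
opening: 0.0007
gripper_force: 0.0
```

Run:
```python
from plan import *
o=ctrl.get_obs();print(o['tool_pos'],o['orientation'],o['force'])
im=ctrl.snapshot('scene')[:,:,::-1];cv2.imwrite('s2.png',im)
w=ctrl.snapshot('wrist')[:,:,::-1];cv2.imwrite('w3.png',w)
cv2.imwrite('pics/sw3.png',np.hstack([cv2.resize(im[150:330,130:390],None,fx=1.5,fy=1.5),cv2.resize(w[:270],(390,270))]))
```

```text
[ 0.65890929 -0.04850757  0.04235015] [-1.79977661e+02  1.47137307e-01 -1.66649325e+02] [-0.15927012 -0.09638255 -0.2093004 ]
```

View pics/sw3.png

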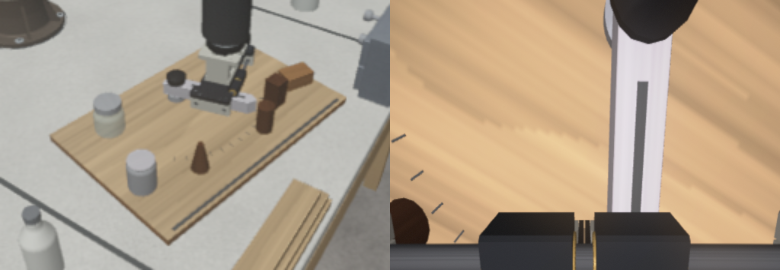

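The arm has turned along with the fingers: the scene shows it under the gripper, and the wrist view has it almost vertical at about (640,120). I'll measure its heading.

```bash
cat >> plan.py <<'E'
def heading(im,pv):
    g=cv2.cvtColor(im,cv2.COLOR_BGR2HSV);m=((g[:,:,1]<40)&(g[:,:,2]>165)).astype(np.uint8)
    m[190:]=0
    uv=np.argwhere(m)[:,::-1];w=ray(uv,.062,'wrist')[:,:2]
    d=w-pv;r=np.linalg.norm(d,axis=1);k=(r>.03)&(r<.165);d=d[k];r=r[k]
    h=np.degrees(np.arctan2(d[:,1],d[:,0]));
    c=np.median(h);k=abs(h-c)<40;d=d[k]
    l=cv2.fitLine(d.astype(np.float32),cv2.DIST_HUBER,0,.001,.01).ravel();v=l[:2]*np.sign(l[0])
    a,n=v,np.array([-v[1],v[0]]);q=d@n
    # edges per radial slice
    rad=d@a;E=[(q[(rad>s)&(rad<s+.005)].min(),q[(rad>s)&(rad<s+.005)].max()) for s in np.arange(.03,.1,.005) if ((rad>s)&(rad<s+.005)).sum()>5]
    print('head',np.degrees(np.arctan2(v[1],v[0])),'edges mm',(1000*np.array(E)).round(1)[[0,len(E)//2,-1]].tolist(),'radrange',rad.min(),rad.max())
E
python3 - <<'E'
from plan import *
heading(cv2.imread('w3.png'),np.array([.5375,-.0412]))
rows(np.array([.5375,-.0412]),.116,-.036,[18,22,24,25,26,27,28.],.042)
E
```

```text
head 21.761835 edges mm [[-21.9, 8.5], [-26.1, 4.1], [-29.5, 0.3]] radrange 0.02266347980121351 0.08454498993132017
18 [-2.5  9.4 -0.1] [-0.   0.1 -4.9]
22 [-4.  17.7 -0.1] [-0.   0.1 -8.9]
24 [-4.6 21.9 -0.1] [ -0.    0.1 -10.9]
25 [-4.8 24.  -0.1] [ -0.    0.1 -11.9]
26 [-5.  26.1 -0.1] [ -0.    0.1 -12.9]
27 [-5.1 28.2 -0.1] [ -0.    0.1 -13.9]
28.0 [-5.2 30.4 -0.1] [ -0.    0.1 -14.9]
```

Request:
{"method": "apply_moves", "body": {"deltas": [{"fingers":0,"delta_pos":[-2.5,9.5,0],"angular":[0,0,-5]},{"fingers":0,"delta_pos":[-4,18,0],"angular":[0,0,-9]},{"fingers":0,"delta_pos":[-5,24,0],"angular":[0,0,-12]},{"fingers":0,"delta_pos":[-5,24,0],"angular":[0,0,-12]},{"fingers":0,"delta_pos":[-5,24,0],"angular":[0,0,-12]}]}}

```text
clock: 5.2
tool_pos: [0.6574, -0.0256, 0.041]
orientation: [-180.0, 0.1, -155.0]
force: [0.1, 0.0, -0.7]
opening: 0.0002
gripper_force: 0.0
```

Request:
{"method": "apply_moves", "body": {"deltas": [{"fingers":0,"delta_pos":[0,-20,0],"angular":[0,0,0]},{"fingers":0,"delta_pos":[0,-40,0],"angular":[0,0,0]},{"fingers":0,"delta_pos":[0,-40,-50],"angular":[0,0,4]},{"fingers":0,"delta_pos":[-20,-30,-100],"angular":[0,0,8]},{"fingers":0,"delta_pos":[-40,-30,-150],"angular":[0,0,14]},{"fingers":0,"delta_pos":[-60,-30,-200],"angular":[0,0,20]},{"fingers":0,"delta_pos":[-80,-30,-250],"angular":[0,0,25]},{"fingers":0,"delta_pos":[-90,-30,-280],"angular":[0,0,25]},{"fingers":0,"delta_pos":[-90,-30,-280],"angular":[0,0,25]},{"fingers":0,"delta_pos":[-90,-30,-280],"angular":[0,0,25]}]}}

```text
clock: 6.2
tool_pos: [0.7518, -0.0142, 0.3216]
orientation: [179.9, 0.1, -179.9]
force: [-0.1, -0.7, -1.1]
opening: 0.0005
gripper_force: 0.0
```

Run:
```python
from plan import *
o=ctrl.get_obs();print(o['tool_pos'],o['orientation'],o['force'])
w=ctrl.snapshot('wrist')[:,:,::-1];cv2.imwrite('w4.png',w)
cv2.imwrite('pics/w4.png',cv2.resize(w[:230,100:450],None,fx=2.25,fy=2.25,interpolation=cv2.INTER_CUBIC))
```

```text
[ 0.75184663 -0.01422991  0.32163148] [ 1.79937462e+02  1.27198278e-01 -1.79917873e+02] [-0.13969582 -0.66034811 -1.05518771]
```

View pics/w4.png

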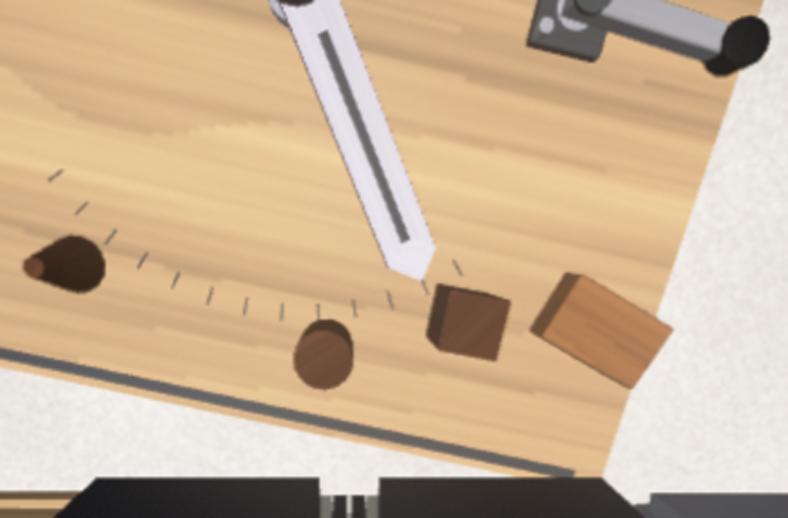

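Run:
```python
from plan import *
T=lambda u,v,z:ray([(100+u/2.25,v/2.25)],z,'wrist')[0,:2]
s=T(473.5,323,.083);tip=T(420,279,.062)
w=cv2.imread('w4.png');g=cv2.cvtColor(w,cv2.COLOR_BGR2HSV);m=((g[:,:,1]<40)&(g[:,:,2]>165)).astype(np.uint8)
n,l,st,ce=cv2.connectedComponentsWithStats(m);lab=l[int(100/2.25),int(100+325/2.25)];print(st[lab])
P=ray(np.argwhere(l==lab)[:,::-1],.062,'wrist')[:,:2]
c,sz,a=cv2.minAreaRect((P*1000).astype(np.float32));L=cv2.fitLine(P.astype(np.float32),cv2.DIST_L2,0,.001,.001).ravel()
h=np.degrees(np.arctan2(L[1],L[0]));print(sz,a,'head',h)
d=L[:2]*np.sign(L[0]);pv=tip-.18*d
print('tip',tip,'sq',s,'pv',pv,'bearing',[np.degrees(np.arctan2(*(s-q)[::-1])) for q in (pv,np.array([.5375,-.0412]))],'tip-sq',np.degrees(np.arctan2(*(s-tip)[::-1])))
print('miss of axis at post mm',1000*np.cross(d,s-L[2:]))
```

```text
[ 219    0   75  125 2667]
(170.173095703125, 34.6652717590332) 25.648738861083984 head 24.411858
tip [0.70112804 0.02914097] sq [0.72495291 0.05860081] pv [ 0.53722036 -0.04525176] bearing [np.float64(28.951116868026926), np.float64(28.031046276237383)] tip-sq 51.03671093464476
miss of axis at post mm 16.42802774391752<stdin>:11: DeprecationWarning: Arrays of 2-dimensional vectors are deprecated. Use arrays of 3-dimensional vectors instead. (deprecated in NumPy 2.0)
```

Run:
```python
from plan import *
w=cv2.imread('w4.png');g=cv2.cvtColor(w,cv2.COLOR_BGR2HSV)
m=((g[:,:,1]<60)&(g[:,:,2]<150)).astype(np.uint8);m[:12]=0;m[112:]=0;m[:,:235]=0;m[:,285:]=0
n,l,st,ce=cv2.connectedComponentsWithStats(m);i=1+np.argmax(st[1:,4]);print(st[i])
P=ray(np.argwhere(l==i)[:,::-1],.062,'wrist')[:,:2]
L=cv2.fitLine(P.astype(np.float32),cv2.DIST_L2,0,.001,.001).ravel();d=L[:2];s=np.array([.72495,.0586]);e=s-L[2:]
print('slot head',np.degrees(np.arctan2(L[1],L[0])),'miss',1000*(d[0]*e[1]-d[1]*e[0]))
e=np.array([.5375,-.0412])-L[2:];print('pivot off axis',1000*(d[0]*e[1]-d[1]*e[0]))
pv=np.array([.5375,-.0412])
rows(pv,.116,-.070,[25.],.12);rows(pv,.116,-.070,[25.],.042);rows(pv,.116,-.036,[25.,26,27,28],.042)
```

```text
[242  14  40  93 391]
slot head 23.562101 miss 17.611906311599057
pivot off axis 1.064287128237522
25.0 [ 78.7 -41.2 200. ] [  0.   -0.  -24.9]
25.0 [ 78.7 -41.3 278. ] [  0.   -0.  -24.9]
25.0 [ 93.  -10.5 278. ] [  0.   -0.  -24.9]
26 [ 93.3  -8.4 278. ] [  0.   -0.  -25.9]
27 [ 93.6  -6.3 278. ] [  0.   -0.  -26.9]
28 [ 94.   -4.2 278. ] [  0.   -0.  -27.9]
```

Request:
{"method": "apply_moves", "body": {"deltas": [{"fingers":0,"delta_pos":[16,-8,45],"angular":[0,0,-5]},{"fingers":0,"delta_pos":[32,-16,90],"angular":[0,0,-10]},{"fingers":0,"delta_pos":[48,-25,135],"angular":[0,0,-15]},{"fingers":0,"delta_pos":[64,-33,170],"angular":[0,0,-20]},{"fingers":0,"delta_pos":[79,-41,205],"angular":[0,0,-25]},{"fingers":0,"delta_pos":[79,-41,245],"angular":[0,0,-25]},{"fingers":0,"delta_pos":[79,-41,278],"angular":[0,0,-25]},{"fingers":0,"delta_pos":[79,-41,278],"angular":[0,0,-25]},{"fingers":0,"delta_pos":[91,-15,278],"angular":[0,0,-25]},{"fingers":0,"delta_pos":[91,-15,278],"angular":[0,0,-25]}]}}

```text
clock: 7.25
tool_pos: [0.6594, -0.0283, 0.0433]
orientation: [180.0, -0.0, -154.8]
force: [0.2, 0.1, 0.6]
opening: 0.0003
gripper_force: 0.0
```

Run:
```python
from plan import *
o=ctrl.get_obs();print(o['tool_pos'],o['orientation'],o['force'])
rows(np.array([.5375,-.0412]),.116,-.036,[25.,27,28.5,29],.042)
```

```text
[ 0.6593982  -0.02828689  0.04329932] [ 1.79986863e+02 -3.50001551e-02 -1.54785675e+02] [0.22912982 0.0653763  0.55273479]
25.0 [-0.1  3.8  1.3] [ 0.  -0.   0.2]
27 [-1.3  7.9  1.3] [ 0.  -0.  -1.8]
28.5 [-2.1 11.   1.3] [ 0.  -0.  -3.3]
29 [-2.3 12.   1.3] [ 0.  -0.  -3.8]
```

Request:
{"method": "apply_moves", "body": {"deltas": [{"fingers":0,"delta_pos":[0,4,0],"angular":[0,0,0]},{"fingers":0,"delta_pos":[-1.3,8,0],"angular":[0,0,-2]},{"fingers":0,"delta_pos":[-2.1,11,0],"angular":[0,0,-3.3]},{"fingers":0,"delta_pos":[-2.1,11,0],"angular":[0,0,-3.3]},{"fingers":0,"delta_pos":[-2.1,11,0],"angular":[0,0,-3.3]}]}}

```text
clock: 7.75
tool_pos: [0.6579, -0.0189, 0.0428]
orientation: [-180.0, 0.0, -151.5]
force: [0.4, -0.8, 1.7]
opening: 0.0005
gripper_force: 0.7
```

Request:
{"method": "apply_moves", "body": {"deltas": [{"fingers":0,"delta_pos":[0,-20,0],"angular":[0,0,0]},{"fingers":0,"delta_pos":[0,-40,0],"angular":[0,0,0]},{"fingers":0,"delta_pos":[0,-40,-50],"angular":[0,0,4]},{"fingers":0,"delta_pos":[-20,-30,-100],"angular":[0,0,10]},{"fingers":0,"delta_pos":[-40,-30,-150],"angular":[0,0,17]},{"fingers":0,"delta_pos":[-60,-30,-200],"angular":[0,0,24]},{"fingers":0,"delta_pos":[-80,-30,-250],"angular":[0,0,28]},{"fingers":0,"delta_pos":[-90,-30,-280],"angular":[0,0,28]},{"fingers":0,"delta_pos":[-90,-30,-280],"angular":[0,0,28]},{"fingers":0,"delta_pos":[-90,-30,-280],"angular":[0,0,28]}]}}

```text
clock: 8.75
tool_pos: [0.7517, -0.0026, 0.3232]
orientation: [179.9, 0.1, -179.5]
force: [-0.5, 0.9, -0.9]
opening: 0.0009
gripper_force: 0.0
```

```bash
cat > meas.py <<'E'
from plan import *
pv=np.array([.5375,-.0412])
o=ctrl.get_obs();print(o['tool_pos'],o['orientation'])
w=ctrl.snapshot('wrist')[:,:,::-1];cv2.imwrite('w5.png',w);w=cv2.imread('w5.png')
cv2.imwrite('pics/w5.png',cv2.resize(w[:230,100:450],None,fx=2.25,fy=2.25,interpolation=cv2.INTER_CUBIC))
g=cv2.cvtColor(w,cv2.COLOR_BGR2HSV)
m=((g[:,:,1]<60)&(g[:,:,2]<150)).astype(np.uint8);m[:12]=0;m[115:]=0;m[:,:235]=0;m[:,300:]=0
n,l,st,ce=cv2.connectedComponentsWithStats(m)
for i in range(1,n):
    if st[i,4]<250: continue
    P=ray(np.argwhere(l==i)[:,::-1],.062,'wrist')[:,:2]
    L=cv2.fitLine(P.astype(np.float32),cv2.DIST_L2,0,.001,.001).ravel();print(st[i],'slot head',np.degrees(np.arctan2(L[1],L[0])),L.tolist())
# square top: darker brown than offcut; print component stats
b=((g[:,:,0]<18)&(g[:,:,1]>70)&(g[:,:,2]<130)).astype(np.uint8)
n,l,st,ce=cv2.connectedComponentsWithStats(b)
for i in range(1,n):
    if st[i,4]>150: print('dark',st[i],ce[i].round(1))
E
python3 meas.py
```

```text
[ 0.75169481 -0.00256912  0.32318304] [ 1.79945295e+02  8.51064533e-02 -1.79543886e+02]
[235  14  43  91 395] slot head 26.290058 [0.8965632915496826, 0.4429156482219696, 0.6186391115188599, -0.002298800041899085]
dark [102 104  37  25 652] [122.3 116.4]
dark [282 127  35  33 880] [298.7 142.9]
dark [222 142  27  31 619] [235.6 157. ]
dark [  2 218 134  17 878] [ 68.5 223.3]
dark [  6 236 111   5 444] [ 60.7 238.5]
```

View pics/w5.png

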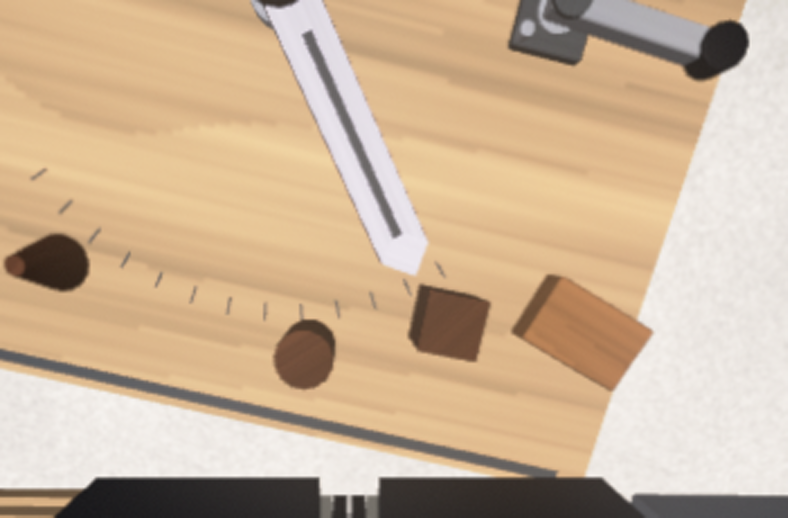

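The arm now points closer to the square post, with its tip at (402,274) and the post's top centred at (453,324). I'll compute the remaining turn.

Run:
```python
from plan import *
pv=np.array([.5375,-.0412])
s=ray([(100+453.5/2.25,324/2.25)],.083,'wrist')[0,:2]
L=np.array([0.89656,0.442916,0.618639,-0.0022988]);d=L[:2];X=lambda q:1000*(d[0]*(q-L[2:])[1]-d[1]*(q-L[2:])[0])
print('sq',s,'miss',X(s),'pivot off',X(pv),'turn',np.degrees((X(s)-X(pv))/216),np.degrees(X(s)/216))
rows(pv,.116,-.070,[28.],.12);rows(pv,.116,-.070,[28.],.042);rows(pv,.116,-.036,[28.,29,30],.042)
```

```text
sq [0.72503359 0.05881879] miss 7.671723200824119 pivot off 1.0605014520000262 turn 1.7536810353366656 2.0349877824065596
28.0 [ 78.1 -45.3 201.6] [  0.   -0.1 -27.6]
28.0 [ 78.  -45.4 279.6] [  0.   -0.1 -27.6]
28.0 [ 93.8 -15.2 279.7] [  0.   -0.1 -27.6]
29 [ 94.2 -13.2 279.7] [  0.   -0.1 -28.6]
30 [ 94.6 -11.1 279.7] [  0.   -0.1 -29.6]
```

Request:
{"method": "apply_moves", "body": {"deltas": [{"fingers":0,"delta_pos":[16,-9,45],"angular":[0,0,-6]},{"fingers":0,"delta_pos":[32,-18,90],"angular":[0,0,-12]},{"fingers":0,"delta_pos":[48,-27,135],"angular":[0,0,-18]},{"fingers":0,"delta_pos":[64,-36,170],"angular":[0,0,-24]},{"fingers":0,"delta_pos":[78,-45,205],"angular":[0,0,-28]},{"fingers":0,"delta_pos":[78,-45,245],"angular":[0,0,-28]},{"fingers":0,"delta_pos":[78,-45,280],"angular":[0,0,-28]},{"fingers":0,"delta_pos":[78,-45,280],"angular":[0,0,-28]},{"fingers":0,"delta_pos":[91,-20,280],"angular":[0,0,-28]},{"fingers":0,"delta_pos":[91,-20,280],"angular":[0,0,-28]}]}}

```text
clock: 9.8
tool_pos: [0.6591, -0.0219, 0.0432]
orientation: [180.0, -0.1, -151.5]
force: [0.7, 0.2, 1.3]
opening: 0.0006
gripper_force: 0.0
```

Run:
```python
from plan import *
o=ctrl.get_obs();print(o['tool_pos'],o['orientation'],o['force'])
rows(np.array([.5375,-.0412]),.116,-.036,[28.5,30.3],.042)
pv=np.array([.5375,-.0412]);
for p,t in(([.6579,-.0189],28.5),([.6574,-.0256],25)):
    t=np.radians(t);q=np.array(p)-pv;print(q@[np.cos(t),np.sin(t)],q@[-np.sin(t),np.cos(t)])
```

```text
[ 0.65912562 -0.02188631  0.04321001] [ 1.79979114e+02 -5.11350098e-02 -1.51465163e+02] [0.6881362  0.17587378 1.32876706]
28.5 [0.1 5.1 1.2] [ 0.  -0.1  0. ]
30.3 [-1.   8.7  1.2] [ 0.  -0.1 -1.8]
0.11645022071828996 -0.03785229312289505
0.11525914854884925 -0.03653352810493812
```

Request:
{"method": "apply_moves", "body": {"deltas": [{"fingers":0,"delta_pos":[0,5,0],"angular":[0,0,0]},{"fingers":0,"delta_pos":[-1,8.7,0],"angular":[0,0,-1.8]},{"fingers":0,"delta_pos":[-1,8.7,0],"angular":[0,0,-1.8]},{"fingers":0,"delta_pos":[-1,8.7,0],"angular":[0,0,-1.8]}]}}

```text
clock: 10.2
tool_pos: [0.6571, -0.015, 0.043]
orientation: [-180.0, 0.0, -149.7]
force: [0.3, 0.3, 0.6]
opening: 0.0004
gripper_force: 0.3
```

Request:
{"method": "apply_moves", "body": {"deltas": [{"fingers":0,"delta_pos":[0,-20,0],"angular":[0,0,0]},{"fingers":0,"delta_pos":[0,-40,0],"angular":[0,0,0]},{"fingers":0,"delta_pos":[0,-40,-50],"angular":[0,0,4]},{"fingers":0,"delta_pos":[-20,-30,-100],"angular":[0,0,10]},{"fingers":0,"delta_pos":[-40,-30,-150],"angular":[0,0,17]},{"fingers":0,"delta_pos":[-60,-30,-200],"angular":[0,0,24]},{"fingers":0,"delta_pos":[-80,-30,-250],"angular":[0,0,30]},{"fingers":0,"delta_pos":[-90,-30,-280],"angular":[0,0,30]},{"fingers":0,"delta_pos":[-90,-30,-280],"angular":[0,0,30]},{"fingers":0,"delta_pos":[-90,-30,-280],"angular":[0,0,30]}]}}

```text
clock: 11.2
tool_pos: [0.7504, 0.0041, 0.3234]
orientation: [179.9, 0.1, -179.7]
force: [0.8, -0.3, -0.8]
opening: 0.0008
gripper_force: 0.0
```

```bash
sed -i 's/w5.png/w6.png/g' meas.py; python3 meas.py
```

```text
[0.75044716 0.0041204  0.32342604] [ 1.79949126e+02  9.85362345e-02 -1.79745625e+02]
[235  19  41  85 361] slot head 28.069574 [0.8823768496513367, 0.47054344415664673, 0.6209589242935181, 0.0025000933092087507]
dark [ 97 105  38  26 663] [117.7 117.8]
dark [278 127  34  34 863] [294.  143.6]
dark [217 143  28  31 630] [231.  157.8]
dark [  3 219 131  16 837] [ 66.7 224.1]
dark [  6 238 111   7 485] [ 58.2 239.9]
```

View pics/w6.png

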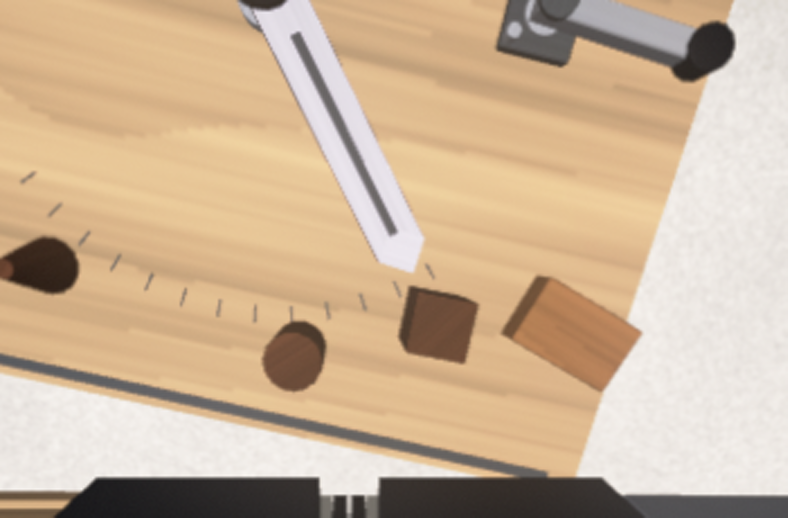

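Run:
```python
from plan import *
pv=np.array([.5375,-.0412])
s=ray([(100+442.5/2.25,325.5/2.25)],.083,'wrist')[0,:2]
L=np.array([0.882377,0.470543,0.620959,0.0025]);d=L[:2];X=lambda q:1000*(d[0]*(q-L[2:])[1]-d[1]*(q-L[2:])[0])
print('sq',s,'miss',X(s),'pivot off',X(pv),'turn',np.degrees((X(s)-X(pv))/216),np.degrees(X(s)/216))
print(ray([(100+712/2.25,44/2.25)],.06,'wrist')[0], ctrl.get_obs()['joint_pos'])
im=cv2.imread('w1.png')   # lever cross-check is by w1 numbers below
lp=np.array([.5509,.1167])
rows(lp,.058,.048,[76.],.12);rows(lp,.058,.048,[76.],.042)
```

```text
sq [0.72491826 0.05926325] miss 1.1692817586180724 pivot off 0.7111733370000275 turn 0.12151703295422989 0.31016161958541766
[0.57251906 0.20458036 0.06      ] [ 1.51076438e+01  2.59444659e+01  2.10121860e+01 -4.33085561e-02
 -8.51247954e+01 -1.04859289e+02]
76.0 [230.2 181.5 202.1] [  0.1  -0.  -75.8]
76.0 [230.1 181.5 280.1] [  0.1  -0.  -75.8]
```

The aim is within about 0.2°, so the arm is done. Next is the lock lever, approached from its near-left side.

Request:
{"method": "apply_moves", "body": {"deltas": [{"fingers":0,"delta_pos":[25,20,10],"angular":[0,0,-8]},{"fingers":0,"delta_pos":[50,40,20],"angular":[0,0,-16]},{"fingers":0,"delta_pos":[75,60,40],"angular":[0,0,-24]},{"fingers":0,"delta_pos":[100,80,60],"angular":[0,0,-32]},{"fingers":0,"delta_pos":[125,100,85],"angular":[0,0,-40]},{"fingers":0,"delta_pos":[150,120,110],"angular":[0,0,-48]},{"fingers":0,"delta_pos":[175,140,135],"angular":[0,0,-56]},{"fingers":0,"delta_pos":[200,160,160],"angular":[0,0,-64]},{"fingers":0,"delta_pos":[230,181,180],"angular":[0,0,-72]},{"fingers":0,"delta_pos":[230,181,200],"angular":[0,0,-76]}]}}

```text
clock: 12.25
tool_pos: [0.515, 0.1845, 0.1207]
orientation: [179.9, -0.1, -103.3]
force: [1.3, -0.4, 0.6]
opening: 0.0005
gripper_force: 0.0
```

Run:
```python
from plan import *
lp=np.array([.5509,.1167]);o=ctrl.get_obs();print(o['tool_pos'],o['orientation'])
w=ctrl.snapshot('wrist')[:,:,::-1];cv2.imwrite('w7.png',w)
cv2.imwrite('pics/w7.png',cv2.resize(w,(640,480)))
rows(lp,.058,.048,[76.],.042)
```

```text
[0.51495274 0.1844545  0.12074146] [ 1.79860746e+02 -9.86342501e-02 -1.03320787e+02]
76.0 [-2.5 -3.7 75.6] [ 0.3 -0.3  0.8]
```

View pics/w7.png

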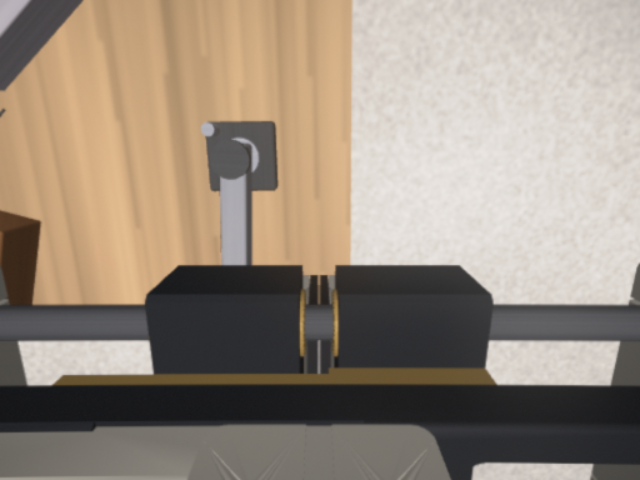

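The picture shows the lever pivot at (235,157) with the bar running down the image. The fingers are to its right, on the near-left side, and clear of it. I'll descend.

Request:
{"method": "apply_moves", "body": {"deltas": [{"fingers":0,"delta_pos":[0,0,40],"angular":[0,0,0]},{"fingers":0,"delta_pos":[0,0,78],"angular":[0,0,0]},{"fingers":0,"delta_pos":[0,0,78],"angular":[0,0,0]},{"fingers":0,"delta_pos":[0,0,78],"angular":[0,0,0]}]}}

```text
clock: 12.7
tool_pos: [0.5187, 0.1834, 0.0445]
orientation: [179.9, -0.1, -103.8]
force: [0.3, -0.3, 0.7]
opening: 0.0005
gripper_force: 0.0
```

Run:
```python
from plan import *
lp=np.array([.5509,.1167]);o=ctrl.get_obs();print(o['tool_pos'],o['orientation'],o['force'])
rows(lp,.058,.029,np.arange(76,-10,-8.),.042)
```

```text
[0.51872962 0.18340827 0.04451557] [ 1.79929882e+02 -1.37021790e-01 -1.03787262e+02] [ 0.27371256 -0.31485759  0.69912917]
76.0 [ -1.  -18.4   2.5] [ 0.1 -0.1  0.2]
68.0 [ -4.4 -26.7   2.5] [ 0.1 -0.1  8.2]
60.0 [ -6.7 -35.5   2.5] [ 0.1 -0.1 16.2]
52.0 [ -7.7 -44.5   2.4] [ 0.  -0.1 24.2]
44.0 [ -7.4 -53.5   2.4] [ 0.  -0.2 32.2]
36.0 [ -5.9 -62.4   2.4] [ 0.  -0.2 40.2]
28.0 [ -3.2 -71.1   2.4] [ 0.  -0.2 48.2]
20.0 [  0.8 -79.2   2.4] [-0.  -0.2 56.2]
12.0 [  5.8 -86.8   2.4] [-0.  -0.2 64.2]
4.0 [ 11.8 -93.5   2.4] [-0.  -0.2 72.2]
-4.0 [ 18.7 -99.4   2.4] [-0.  -0.2 80.2]
```

Request:
{"method": "apply_moves", "body": {"deltas": [{"fingers":0,"delta_pos":[-1,-18,2.5],"angular":[0,0,0]},{"fingers":0,"delta_pos":[-4.5,-27,2.5],"angular":[0,0,8]},{"fingers":0,"delta_pos":[-6.5,-35.5,2.5],"angular":[0,0,16]},{"fingers":0,"delta_pos":[-7.5,-44.5,2.5],"angular":[0,0,24]},{"fingers":0,"delta_pos":[-7.5,-53.5,2.5],"angular":[0,0,32]},{"fingers":0,"delta_pos":[-6,-62.5,2.5],"angular":[0,0,40]},{"fingers":0,"delta_pos":[-3,-71,2.5],"angular":[0,0,48]},{"fingers":0,"delta_pos":[1,-79,2.5],"angular":[0,0,56]},{"fingers":0,"delta_pos":[6,-87,2.5],"angular":[0,0,64]},{"fingers":0,"delta_pos":[6,-87,2.5],"angular":[0,0,64]}]}}

```text
clock: 13.7
tool_pos: [0.6035, 0.1576, 0.0445]
orientation: [180.0, 0.2, -167.9]
force: [-0.1, 0.1, -0.6]
opening: 0.0006
gripper_force: 0.0
```

Run:
```python
from plan import *
lp=np.array([.5509,.1167]);o=ctrl.get_obs();print(o['tool_pos'],o['orientation'],o['force'])
rows(lp,.058,.029,[12.,8,4,0,-2,-4,-6],.042)
```

```text
[0.60350106 0.15764966 0.04445315] [ 1.79963686e+02  1.60522834e-01 -1.67914225e+02] [-0.10471021  0.12783831 -0.5509707 ]
12.0 [ 2.  -0.1  2.4] [0.  0.2 0.1]
8 [ 0.1 -4.2  2.5] [0.  0.2 4.1]
4 [-1.5 -8.5  2.5] [0.  0.2 8.1]
0 [ -2.8 -12.8   2.5] [ 0.1  0.2 12.1]
-2 [ -3.3 -15.    2.5] [ 0.1  0.2 14.1]
-4 [ -3.7 -17.2   2.5] [ 0.1  0.2 16.1]
-6 [ -4.1 -19.5   2.5] [ 0.1  0.2 18.1]
```

Request:
{"method": "apply_moves", "body": {"deltas": [{"fingers":0,"delta_pos":[0,-4,0],"angular":[0,0,4]},{"fingers":0,"delta_pos":[-1.5,-8.5,0],"angular":[0,0,8]},{"fingers":0,"delta_pos":[-3,-13,0],"angular":[0,0,12]},{"fingers":0,"delta_pos":[-3.3,-15,0],"angular":[0,0,14]}]}}

```text
clock: 14.1
tool_pos: [0.6101, 0.1449, 0.0444]
orientation: [179.9, 0.2, 178.4]
force: [0.8, 2.6, -0.3]
opening: 0.0004
gripper_force: 1.2
```

Request:
{"method": "apply_moves", "body": {"deltas": [{"fingers":0,"delta_pos":[0,-2,0],"angular":[0,0,2]},{"fingers":0,"delta_pos":[0,-2,0],"angular":[0,0,2]}]}}

```text
clock: 14.3
tool_pos: [0.61, 0.1429, 0.0443]
orientation: [179.9, 0.2, 176.5]
force: [2.3, 2.0, 1.3]
opening: 0.0003
gripper_force: 1.1
```

Request:
{"method": "apply_moves", "body": {"deltas": [{"fingers":0,"delta_pos":[0,-2,0],"angular":[0,0,0]},{"fingers":0,"delta_pos":[0,-2,0],"angular":[0,0,0]}]}}

```text
clock: 14.5
tool_pos: [0.6088, 0.1404, 0.0431]
orientation: [179.9, 0.1, 176.4]
force: [2.1, 2.8, 1.0]
opening: 0.0002
gripper_force: 1.2
```

Request:
{"method": "apply_moves", "body": {"deltas": [{"fingers":0,"delta_pos":[0,-2,0],"angular":[0,0,0]},{"fingers":0,"delta_pos":[0,-2,0],"angular":[0,0,0]}]}}

```text
clock: 14.7
tool_pos: [0.6087, 0.1393, 0.0428]
orientation: [179.9, 0.1, 176.4]
force: [0.4, 7.9, 4.3]
opening: 0.0002
gripper_force: 3.8
```

Request:
{"method": "apply_moves", "body": {"deltas": [{"fingers":0,"delta_pos":[0,-2,0],"angular":[0,0,0]},{"fingers":0,"delta_pos":[0,-2,0],"angular":[0,0,0]}]}}

```text
clock: 14.9
tool_pos: [0.6087, 0.1391, 0.0429]
orientation: [179.7, 0.2, 176.4]
force: [-2.7, 15.4, 3.5]
opening: 0.0003
gripper_force: 7.6
```

The force climbs to 15 N while the position holds, so the lever is at its stop. I'll retreat sideways, lift and check.

Request:
{"method": "apply_moves", "body": {"deltas": [{"fingers":0,"delta_pos":[0,15,0],"angular":[0,0,0]},{"fingers":0,"delta_pos":[0,30,0],"angular":[0,0,0]},{"fingers":0,"delta_pos":[0,30,-45],"angular":[0,0,0]},{"fingers":0,"delta_pos":[-30,10,-95],"angular":[0,0,0]},{"fingers":0,"delta_pos":[-65,-20,-140],"angular":[0,0,0]},{"fingers":0,"delta_pos":[-100,-50,-185],"angular":[0,0,0]},{"fingers":0,"delta_pos":[-130,-80,-230],"angular":[0,0,0]},{"fingers":0,"delta_pos":[-140,-110,-270],"angular":[0,0,0]},{"fingers":0,"delta_pos":[-140,-130,-280],"angular":[0,0,-3]},{"fingers":0,"delta_pos":[-140,-130,-280],"angular":[0,0,-3]}]}}

```text
clock: 15.9
tool_pos: [0.7404, -0.0056, 0.3253]
orientation: [-179.9, 0.1, 179.3]
force: [-0.1, 1.1, -0.0]
opening: -0.0001
gripper_force: 0.0
```

```bash
sed -i 's/w6.png/w8.png/g' meas.py; python3 meas.py
```

```text
[ 0.74036816 -0.00562398  0.32534908] [-1.79924825e+02  1.49536112e-01  1.79284106e+02]
[236  24  47  88 376] slot head 28.09493 [0.8821685314178467, 0.47093385457992554, 0.619417667388916, -0.000484084477648139]
dark [107 115  36  24 633] [126.1 127. ]
dark [330 128  20  27 157] [339.1 141. ]
dark [284 133  35  34 889] [300.6 149.7]
dark [226 149  25  32 624] [238.4 164.7]
dark [  5 226 122  14 780] [ 63.8 232.3]
```

View pics/w8.png

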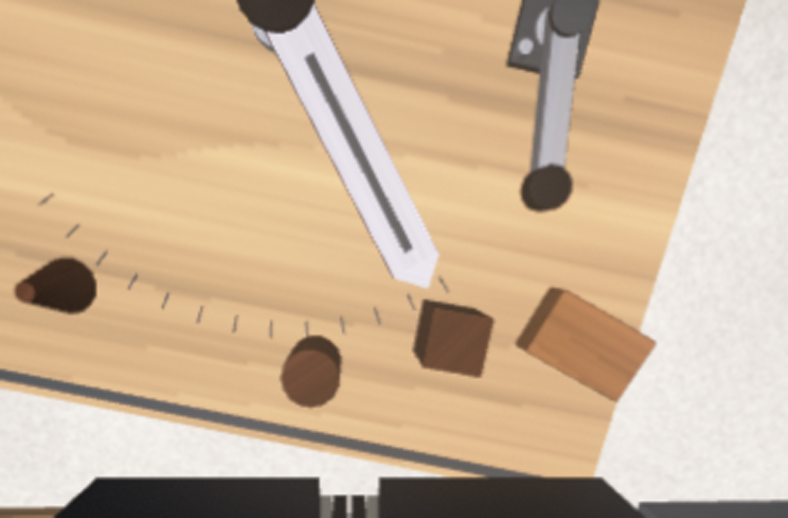

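Run:
```python
from plan import *
T=lambda u,v,z:ray([(100+u/2.25,v/2.25)],z,'wrist')[0,:2]
p=np.array([.5509,.1167]);g=T(547,187,.06);print(g,np.degrees(np.arctan2(*(g-p)[::-1])),np.linalg.norm(g-p))
s=T(457.5,339.5,.083);L=np.array([0.8821685,0.4709339,0.6194177,-0.000484]);e=s-L[2:];print('miss',1000*(L[0]*e[1]-L[1]*e[0]))
print(ctrl.close_job())
```

```text
[0.64148814 0.1115187 ] -3.2735370464589804 0.09073619350144303
miss 0.692834425244905
the job is handed in; nothing more can be done
None
```

The job is handed in: the swing arm's line passes about 1 mm from the centre of the square post, and the lock lever was then pushed clockwise to its stop. I knew it was home because the force rose to 15 N without further movement. I saw nothing else disturbed, and the clock stood at about 16 s.

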